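# Hold the used-instrument tub open by its elbow lever

## Task

A colleague needs to drop used instruments into the tub with the blue lever, but the lime-green tray is in under its paddle: slide the tray out from under, flat on the bench and with the tooth model still standing in it, then press the blue paddle all the way down with the fingertips so that the heavy lid eases fully open. Work the lid by its lever alone, without touching it, flinging it up or letting it bang shut, and leave the yellow tub and everything else where it stands. Nothing is to be picked up; finish while still holding the paddle fully down, with the fingers pressing on it.

Things in the scene. Friction and masses are not known exactly. Their poses are not given: they have to be found in the camera images.
- blue_tub: used-instrument tub, fixed: white steel box 170 x 170 mm, 110 high, with blue front panel and blue lever paddle. Origin on the bench under its centre; x from its front (robot's side) to its back, y to its left. Lever outside its right flank: pivot at (13, -102, 122) mm, long arm 235 mm forward past the tub's front to the paddle, short arm 50 mm back under a lug of the lid
- blue_paddle (a point): centre of the upper face of the blue paddle: a ribbed plate 50 mm long (along the lever) x 60 wide x 6. In the tub's frame at (-221, -102, 135) mm at rest, (-198, -102, 21) fully down, following the arc about the pivot. The plate slopes up 0.25 rad towards the robot at rest, down 0.25 when fully pressed. Takes 8 to 15 N at first, easing to 2 to 8 N near the bottom; swings back up when let go
- blue_lever (a joint): turn of the blue lever, rad: 0 at rest (paddle up), 0.50 fully down against its stop. With the tray's rim still under the paddle it stops at about 0.41
- blue_lid: the blue tub's heavy steel lid (1.6 kg, 178 x 176 mm, black bar grip and blue stripe on top): level when shut, tilted 0.79 rad with the lever fully down. Origin in its middle, underside; axes as the tub's when shut. Hinged along the tub's back edge, 116 mm high, it rises at the front; it only rests on the lever's short end and falls shut when the lever is let go
- blue_lid_front (a point): middle of the blue tub's lid at its front edge
- tray: lime-green open tray, 130 mm (its x) x 180 (its y), walls 30 high and 4 thick, floor 4, about 0.22 kg, loose. Origin under its centre. At the start its y axis points roughly along the blue tub's y; its right end (-y wall) lies 15 to 50 mm in under the blue paddle, in the way of the downstroke; the bench on its left (+y) is free
- model: tooth model standing in the tray towards its right end: white block 46 x 36 mm, 34 mm tall with three teeth, about 70 g. Origin under its centre
- yellow_tub: the other tub, for waste: the same as the blue one but with yellow panel, stripe and paddle; origin and axes alike. Not to be used. The tubs may stand either way round
- yellow_lid: the yellow tub's lid, like the blue one; level when shut, and to stay so
- paste_jar: small white screw jar with a red cap, 42 mm across, 42 mm tall, standing to the right of the blue paddle; origin under its centre; a bystander
- amber_bottle: amber bottle, 54 mm across, 120 mm tall, between the tubs; origin under its centre; a bystander
- instrument_pot: steel pot of dental mirrors and probes, 68 mm across, pot 85 mm tall, instruments to 170 mm; origin under its centre; a bystander
- bur_block: blue block of drill burs, 60 x 45 mm, 46 mm tall with the burs; origin under its centre; a bystander
- glass_dish: small green glass dish, 50 mm across, 28 mm tall, left of the tubs; origin under its centre; a bystander
- roll_box: white and green box of cotton rolls, 75 x 110 mm, 60 mm tall; origin under its centre; a bystander
Things that resemble listed ones, but are neither listed nor needed, are in the scene too. What is shaped like the model but orange is not meant.

How it is judged:
By the outcome, as a careful person would: the job done as asked, in the order asked, and still so for the second after the job is handed in, while the arm keeps its last pose, push and grip.
It also fails if it takes over 51 s, if anything falls off the work surface, if the arm or the gripper's body presses on something with over 40 N, if the wrist force passes 120 N, or if a joint passes its speed limit or range.

## Robot

A 6-joint arm with a two-finger parallel gripper is mounted at the origin on the work surface. World frame = base frame: x ahead of the robot, y to its left, z up, the work surface at z = 0. Lengths are in m, angles in rad, forces in N, time in s.
With the tool pointing down it reaches from about 0.25 to 0.775 m from the base axis. Payload 4 kg.
Tool frame: the origin (TCP) lies midway between the tips of the shut fingers; the grasp point (between the pads) lies arm.tcp_to_grasp behind it (arm.tcp_to_grasp is the distance from the TCP to the grasp point, in m); x points along the fingers, z is the direction in which the jaws open and shut, and the axes are right-handed (so a half turn about x gives the same grasp; the last joint's range is limited). The gripper opens to 94 mm and grips with 3 to 60 N. Pads are 16 mm wide; open, the fingers measure 119 mm over their backs; the gripper's body (75 mm by 177 mm) begins 78 mm behind the grasp point.
Start: joints at [-1.41, 0.087, 1.371, -0, 1.684, -0.103], TCP at [0.143, -0.531, 0.206] pointing down, gripper open.
Joint ranges: [-3.1, 3.1], [-0.76, 2.03], [0.27, 2.55], [-1.08, 4.22], [0.17, 2.65], [-2.57, 2.57]. Speed limits (rad/s): [2.79, 2.79, 3.14, 3.14, 3.14, 3.14].

## Interface

Orientations are given as a 3x3 rotation matrix whose columns are the frame's x, y, z axes.
In Python, from plant import arm gives the robot as it stands.
- The arm moves only by the tool drive_tool, never from a script. Its argument "motion" is a list of rows, each a list of 3 entries, a list of its own where there are three numbers: the gripper's target within -1 to 1 (shut at 1, half-way at 0, fully open at -1), then the shift along the tool's x, y, z in mm, then the turn, a rotation vector about the tool's x, y, z in degrees. A call has 1 to 12 rows; each row shifts and turns the commanded pose from where the row before left it, along the tool's axes as they then stand; what a row does not reach is not made up. A row lasts 1/12 s, in which the tool goes at most 41.7 mm and 7.16 degrees, less where a joint would pass 70% of its speed; a pose out of reach is approached as far as the arm can. A call is refused whole if a number of a shift passes 41.7 or a number of a turn 7.16, either way. A call with a gripper value outside its range is refused whole. The fingers move at their own pace and stop on an object; the grip force is fixed at half the most. Time passes only in rows, so rows that do not move let the fingers close. It gives the time, the measured TCP pose, the force and the opening at its end, in the units of the state.
- arm.sense(): the state, without advancing time (a new reading comes with each control period).
- arm.snapshot(name): name is "side" or "top" or "wrist"; returns a dict with "color" (480x640x3 uint8, blue, green, red), "K" (3x3 intrinsics, pixels), "k1" (the pictures are not rectified: a ray, as slopes to the right and down, at radius r is drawn at 1 + k1 r^2 times it, then the intrinsics apply), "T" (4x4, takes a point from camera to world coordinates); the wrist camera has in their place "mount" (4x4, takes a point from camera to tool coordinates, whose origin is the TCP and whose axes are the tool frame's). Camera axes: x right, y up, looking along -z (the intrinsics and any distortion apply to the point x, -y, -z); pixel columns grow to the right and rows downward; lengths in m; the calibration is good to about 2 mm. A picture is of the moment at which its call begins: read the wrist's pose just before it. There is no depth.
- arm.close_job(): hands the job in, once; it reports no verdict.
The state is a dict: "clock": time; "joint_positions": joint angles; "joint_vel": joint speeds; "joint_efforts": joint torques, N m; "position": TCP position; "eef_rot": TCP orientation; "wrist_force": force on the tool from outside, world axes, zero at the start; "moment": the same for the moment, N m; "width": opening from 0.0 (shut) to 1.0 (fully open).
Only numpy, scipy, OpenCV 4.12 (cv2) and the standard library are available. Lean on these libraries where they do the work, as an engineer would, in place of code of your own. Each camera call takes 0.05 s, during which the arm holds its last target. There are 200 camera calls.

## Working session

There is one attempt and no reset: what is moved stays moved. The work goes in short steps, Python scripts to look and compute and a tool call to move; the robot and the scene stay as the last step left them, time stands still between calls to the robot, and variables do not carry over. Pictures are saved under pics/ and viewed, about 8 in all and at most 12, crops included, and the job is handed in when it is done.

Besides the shell and the picture viewer there is one more tool, called after ">>>" in YAML: its name, and indented under it one key for each argument. drive_tool: Moves the arm, as the interface text tells. Its arguments: {"type":"object","properties":{"motion":{"type":"array"}},"required":["motion"]}

```bash
mkdir -p pics; ls
python3 - <<'E'
from plant import arm
import cv2,numpy as np
s=arm.sense(); print({k:np.round(v,3).tolist() for k,v in s.items()}, arm.tcp_to_grasp)
for n in("top","side"):
    d=arm.snapshot(n); cv2.imwrite(f"pics/{n}0.png",d["color"]); np.savez(f"{n}0.npz",**d); print(n,d["K"].tolist(),d["k1"],np.round(d["T"],3).tolist())
E
```

```text
pics
{'clock': 0.0, 'joint_positions': [-1.41, 0.088, 1.372, -0.0, 1.684, -0.103], 'joint_vel': [-0.001, -0.0, 0.001, 0.001, -0.001, 0.0], 'joint_efforts': [0.002, -34.017, -30.242, 0.072, 0.033, -0.0], 'position': [0.143, -0.53, 0.204], 'eef_rot': [[-0.0, 0.965, 0.261], [0.002, 0.261, -0.965], [-1.0, 0.0, -0.002]], 'wrist_force': [-0.379, 0.64, -0.264], 'moment': [0.001, -0.055, 0.011], 'width': 1.0} 0.0188
top [[563.4211263338873, 0.0, 314.08747449605], [0.0, 563.4211263338873, 243.51957741895455], [0.0, 0.0, 1.0]] -0.02101026870492035 [[-0.024, 0.994, -0.109, 0.335], [-1.0, -0.025, -0.0, -0.036], [-0.003, 0.109, 0.994, 1.868], [0.0, 0.0, 0.0, 1.0]]
side [[460.1035626445345, 0.0, 326.55792302419], [0.0, 460.1035626445345, 234.4650545057993], [0.0, 0.0, 1.0]] -0.10226067815253932 [[-0.803, 0.309, -0.509, -0.095], [-0.595, -0.415, 0.688, 0.837], [0.002, 0.856, 0.517, 0.746], [0.0, 0.0, 0.0, 1.0]]
```

View pics/top0.png

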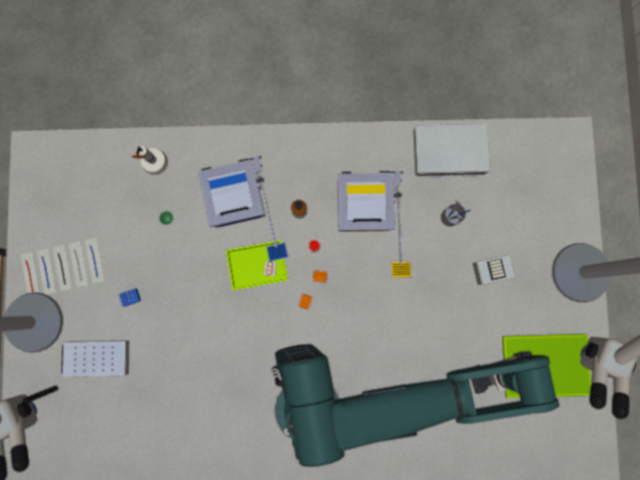

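View pics/side0.png

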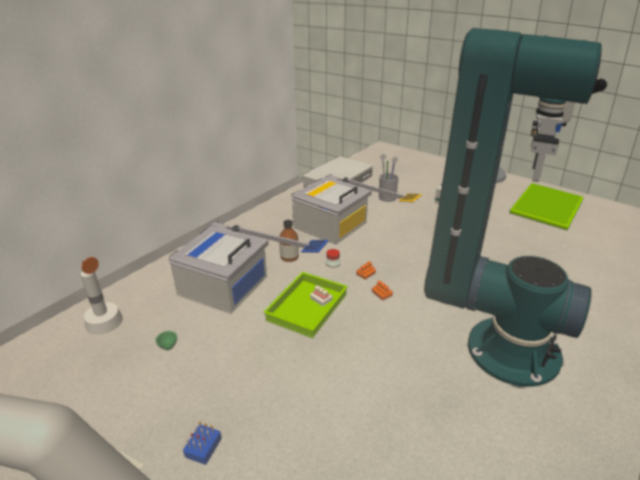

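Top view: the blue tub is at (232,192), its paddle at (277,252), the lime tray at (258,266) and the white model at (269,268). Lookalikes are two orange models at (320,277) and (305,301), plus a green flat tray or lid at (547,365). The tray meant is the one at (258,266): it lies under the blue paddle and holds the white model. Next I measure and take an enlarged crop to confirm.

```bash
cat > h.py <<'E'
import numpy as np,cv2
def ray(d,uv,T=None):
    T=d["T"] if T is None else T
    k=float(d["k1"]); p=(np.array(uv,float)-d["K"][:2,2])/d["K"][[0,1],[0,1]]
    q=p.copy()
    for _ in range(20): q=p/(1+k*(q@q))
    return T[:3,3],T[:3,:3]@np.array([q[0],-q[1],-1])
def onz(d,uv,z,T=None):
    o,r=ray(d,uv,T); return o+r*(z-o[2])/r[2]
def tri(a,b):
    (o,r),(p,s)=a,b
    A=np.stack([r,-s],1); t=np.linalg.lstsq(A,p-o,rcond=None)[0]
    x,y=o+r*t[0],p+s*t[1]; return (x+y)/2,np.linalg.norm(x-y)
def mask(c,lo,hi): return cv2.inRange(cv2.cvtColor(c,cv2.COLOR_BGR2HSV),lo,hi)
def blobs(m,amin=20):
    n,l,s,c=cv2.connectedComponentsWithStats(m); return [(s[i,4],c[i].round(1).tolist(),(l==i).astype(np.uint8)) for i in range(1,n) if s[i,4]>=amin]
E
python3 - <<'E'
from h import *
t=np.load("top0.npz"); s=np.load("side0.npz"); c=t["color"]
for n,d in(("top",t),("side",s)):
    for nm,lo,hi in(("green",(32,150,80),(50,255,255)),("blue",(100,130,50),(125,255,255))):
        for a,ce,m in blobs(mask(d["color"],lo,hi)):
            r=cv2.minAreaRect(cv2.findContours(m,0,2)[0][0]); print(n,nm,a,ce,np.round(cv2.boxPoints(r),1).tolist())
            if nm=="green" and n=="top":
                P=np.array([onz(t,q,.03)[:2] for q in cv2.boxPoints(r)]);print(P.round(3).tolist(),P.mean(0).round(3),np.linalg.norm(P-np.roll(P,1,0),axis=1).round(3))
            elif nm=="blue": print("   z.135",onz(d,ce,.135).round(3))
a=cv2.resize(c[150:320,190:340],None,fx=4,fy=3.5*8/7,interpolation=cv2.INTER_CUBIC)[:600]
cv2.imwrite("pics/crop.png",a)
E
```

```text
top green 1807 [252.2, 266.5] [[225.10000610351562, 249.8000030517578], [280.20001220703125, 239.8000030517578], [287.5, 279.70001220703125], [232.3000030517578, 289.79998779296875]]
[[0.522, 0.258], [0.55, 0.076], [0.419, 0.055], [0.391, 0.235]] [0.47  0.156] [0.133 0.184 0.133 0.182]
top green 3078 [556.3, 359.5] [[502.6000061035156, 336.1000061035156], [589.7000122070312, 333.6000061035156], [591.4000244140625, 395.0], [504.3999938964844, 397.5]]
[[0.22, -0.637], [0.22, -0.92], [0.025, -0.912], [0.025, -0.631]] [ 0.122 -0.775] [0.194 0.284 0.195 0.281]
top green 94 [511.7, 393.7] [[506.0, 389.0], [519.0, 389.0], [519.0, 397.0], [506.0, 397.0]]
[[0.052, -0.638], [0.051, -0.679], [0.026, -0.678], [0.027, -0.636]] [ 0.039 -0.658] [0.025 0.042 0.025 0.042]
top blue 296 [227.4, 180.5] [[208.5, 180.6999969482422], [244.60000610351562, 172.39999389648438], [246.39999389648438, 180.10000610351562], [210.3000030517578, 188.5]]
   z.135 [0.729 0.232 0.135]
top blue 224 [276.7, 251.9] [[266.79998779296875, 246.89999389648438], [283.6000061035156, 243.1999969482422], [286.5, 256.2999877929687
[... 355 characters left out ...]
140625, 178.0], [582.7000122070312, 196.8000030517578], [572.5, 230.6999969482422]]
side green 2767 [303.7, 304.2] [[261.29998779296875, 314.79998779296875], [306.6000061035156, 255.8000030517578], [348.70001220703125, 288.1000061035156], [303.3999938964844, 347.20001220703125]]
side blue 184 [205.8, 244.2] [[190.3000030517578, 253.10000610351562], [218.39999389648438, 230.6999969482422], [221.6999969482422, 234.89999389648438], [193.60000610351562, 257.29998779296875]]
   z.135 [0.719 0.242 0.135]
side blue 266 [202.1, 446.6] [[183.3000030517578, 448.20001220703125], [215.10000610351562, 428.8999938964844], [224.3000030517578, 444.0], [192.5, 463.3999938964844]]
   z.135 [0.292 0.623 0.135]
```

View pics/crop.png

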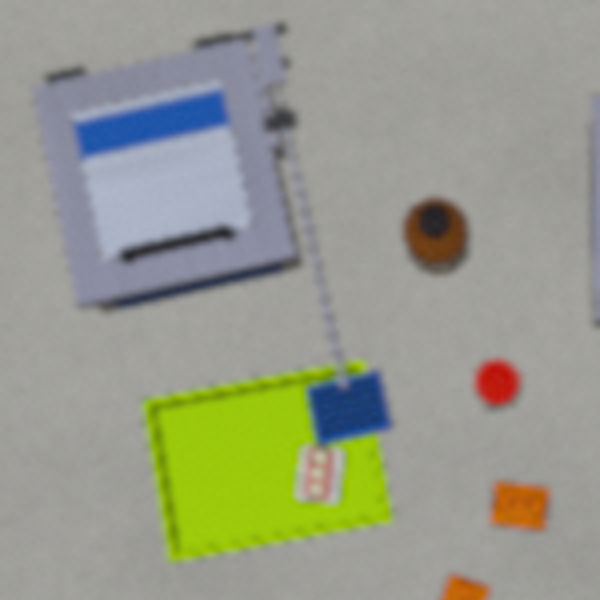

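The crop confirms it: the lime tray is partly under the blue paddle (crop 348,405) and the white model stands in it (crop 320,475). The tray centre is about (0.470, 0.156) with a yaw of 0.153 rad. The paddle is at about (0.501, 0.081) with a tub yaw of about 0.20. I plan to put the shut fingers inside the tray near its left wall and draw it left.

>>> drive_tool:
  motion:
    - [1, [0, 0, 0], [6.3, 0, 0]]
    - [1, [0, 9, -14], [0, 0, 0]]
    - [1, [0, 18, -29], [0, 0, 0]]
    - [1, [0, 18, -29], [0, 0, 0]]
    - [1, [0, 18, -29], [0, 0, 0]]
    - [1, [0, 18, -29], [0, 0, 0]]
    - [1, [0, 18, -29], [0, 0, 0]]
    - [1, [0, 18, -29], [0, 0, 0]]
    - [1, [0, 18, -29], [0, 0, 0]]
    - [1, [0, 18, -29], [0, 0, 0]]
    - [1, [0, 18, -29], [0, 0, 0]]
    - [1, [0, 18, -29], [0, 0, 0]]

```text
clock: 1.1
position: [0.2836, -0.1999, 0.2051]
eef_rot: [[-0.0, 0.988, 0.153], [0.0, 0.153, -0.988], [-1.0, -0.0, -0.0]]
wrist_force: [1.2, 0.1, 0.5]
width: 0.185
```

>>> drive_tool:
  motion:
    - [1, [0, 18, -29], [0, 0, 0]]
    - [1, [0, 18, -29], [0, 0, 0]]
    - [1, [0, 18, -29], [0, 0, 0]]
    - [1, [0, 18, -29], [0, 0, 0]]
    - [1, [0, 18, -29], [0, 0, 0]]
    - [1, [0, 18, -29], [0, 0, 0]]
    - [1, [0, 18, -29], [0, 0, 0]]
    - [1, [0, 18, -29], [0, 0, 0]]
    - [1, [0, 18, -29], [0, 0, 0]]
    - [1, [0, 18, -29], [0, 0, 0]]
    - [1, [0, 18, -29], [0, 0, 0]]
    - [1, [0, 9, -14], [0, 0, 0]]

```text
clock: 2.1
position: [0.4374, 0.1624, 0.2045]
eef_rot: [[-0.001, 0.988, 0.156], [0.001, 0.156, -0.988], [-1.0, -0.001, -0.001]]
wrist_force: [-0.1, -0.7, -0.3]
width: 0.004
```

>>> drive_tool:
  motion:
    - [1, [0, 15, -22], [0, 0, 0]]
    - [1, [0, 16, -22], [0, 0, 0]]
    - [1, [20, 0, 0], [0, 0, 0]]
    - [1, [38, 0, 0], [0, 0, 0]]
    - [1, [38, 0, 0], [0, 0, 0]]
    - [1, [30, 0, 0], [0, 0, 0]]
    - [1, [20, 0, 0], [0, 0, 0]]
    - [1, [0, 0, 0], [0, 0, 0]]

```text
clock: 2.77
position: [0.4564, 0.206, 0.0532]
eef_rot: [[-0.012, 0.988, 0.153], [-0.004, 0.153, -0.988], [-1.0, -0.012, 0.002]]
wrist_force: [0.0, 0.7, -0.4]
width: 0.002
```

Run:
```python
from plant import arm
import cv2,numpy as np
s=arm.sense();print(s["position"].round(4) if hasattr(s["position"],"round") else s["position"])
d=arm.snapshot("wrist");w=d["color"];d=arm.snapshot("side")["color"][180:380,180:400]
cv2.imwrite("pics/a1.png",np.hstack([cv2.resize(w,(400,300)),cv2.resize(d,(400,300))]))
```

```text
[0.4564 0.206  0.0532]
```

View pics/a1.png

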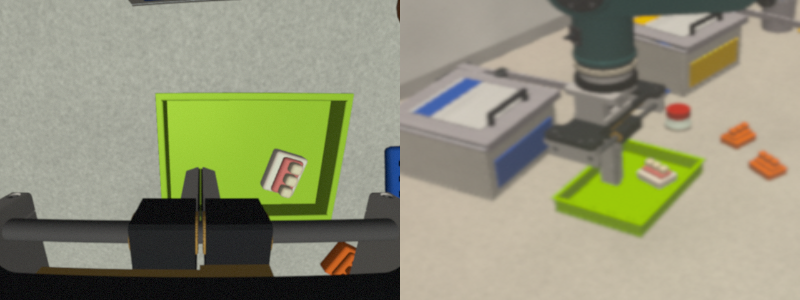

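The shut fingers are inside the tray outline on the left side (wrist half, about (200,180)), well clear of the model at (284,172). The paddle is free on the right. I lower to about 12 mm, then draw left gently.

>>> drive_tool:
  motion:
    - [1, [15, 0, 0], [0, 0, 0]]
    - [1, [15, 0, 0], [0, 0, 0]]
    - [1, [10, 0, 0], [0, 0, 0]]
    - [1, [0, 0, 0], [0, 0, 0]]
    - [1, [0, 0, -4], [0, 0, 0]]
    - [1, [0, 0, -4], [0, 0, 0]]
    - [1, [0, 0, -4], [0, 0, 0]]
    - [1, [0, 0, -4], [0, 0, 0]]
    - [1, [0, 0, -4], [0, 0, 0]]
    - [1, [0, 0, -4], [0, 0, 0]]
    - [1, [0, 0, -4], [0, 0, 0]]
    - [1, [0, 0, -4], [0, 0, 0]]

```text
clock: 3.87
position: [0.4565, 0.239, 0.0199]
eef_rot: [[0.001, 0.988, 0.153], [-0.001, 0.153, -0.988], [-1.0, 0.001, 0.001]]
wrist_force: [0.9, -2.7, 0.7]
width: 0.0
```

>>> drive_tool:
  motion:
    - [1, [3, 0, -4], [0, 0, 0]]
    - [1, [3, 0, -5], [0, 0, 0]]
    - [1, [0, 0, -6], [0, 0, 0]]
    - [1, [0, 0, -7], [0, 0, 0]]
    - [1, [0, 0, -7], [0, 0, 0]]
    - [1, [0, 0, -7], [0, 0, 0]]
    - [1, [0, 0, -7], [0, 0, 0]]
    - [1, [0, 0, -7], [0, 0, 0]]
    - [1, [0, 0, -7], [0, 0, 0]]
    - [1, [0, 0, -7], [0, 0, 0]]
    - [1, [0, 0, -7], [0, 0, 0]]
    - [1, [0, 0, -7], [0, 0, 0]]

```text
clock: 4.87
position: [0.444, 0.3168, 0.0134]
eef_rot: [[-0.0, 0.988, 0.153], [-0.0, 0.153, -0.988], [-1.0, -0.0, 0.0]]
wrist_force: [-0.8, -1.0, -1.7]
width: 0.002
```

>>> drive_tool:
  motion:
    - [1, [0, 0, -6], [0, 0, 0]]
    - [1, [0, 0, -4], [0, 0, 0]]
    - [1, [0, 0, -2], [0, 0, 0]]
    - [1, [0, 0, 3], [0, 0, 0]]
    - [1, [-15, 0, 6], [0, 0, 0]]
    - [1, [-40, 0, 0], [0, 0, 0]]
    - [1, [-40, 0, 0], [0, 0, 0]]
    - [1, [-40, 0, 0], [0, 0, 0]]
    - [1, [-40, 0, 0], [0, 0, 0]]
    - [1, [-20, 0, 0], [0, 0, 0]]

```text
clock: 5.7
position: [0.4455, 0.3199, 0.2152]
eef_rot: [[0.008, 0.988, 0.153], [0.005, 0.153, -0.988], [-1.0, 0.009, -0.004]]
wrist_force: [0.4, -0.4, 0.7]
width: 0.004
```

Run:
```python
from plant import arm
from h import *
s=arm.sense();print(s["position"],s["wrist_force"])
d=arm.snapshot("wrist");T=np.eye(4);T[:3,:3]=s["eef_rot"];T[:3,3]=s["position"];T=T@d["mount"]
np.savez("w2.npz",**d,TT=T)
S=arm.snapshot("side")["color"][180:380,180:400]
t=arm.snapshot("top"); np.savez("top2.npz",**t)
for a,ce,m in blobs(mask(t["color"],(32,150,80),(50,255,255))):
    if ce[0]<400:
        P=np.array([onz(t,q,.03)[:2] for q in cv2.boxPoints(cv2.minAreaRect(cv2.findContours(m,0,2)[0][0]))]);print(a,P.round(3).tolist(),P.mean(0).round(3))
for a,ce,m in blobs(mask(d["color"],(100,130,50),(125,255,255)),200):
    r=cv2.minAreaRect(cv2.findContours(m,0,2)[0][0]); b=cv2.boxPoints(r); print("wrist blue",a,ce,b.round().tolist(),onz(d,r[0],.135,T).round(4),[onz(d,q,.135,T).round(3).tolist() for q in b])
cv2.imwrite("pics/a2.png",np.hstack([cv2.resize(d["color"],(400,300)),cv2.resize(S,(400,300))]))
```

```text
[0.4454837  0.31987277 0.21516615] [ 0.41870408 -0.35324622  0.73421986]
1560 [[0.508, 0.347], [0.534, 0.176], [0.403, 0.154], [0.377, 0.323]] [0.456 0.25 ]
107 [[0.461, 0.353], [0.501, 0.353], [0.5, 0.324], [0.46, 0.324]] [0.48  0.338]
wrist blue 1358 [463.1, 68.2] [[388.0, 66.0], [546.0, 60.0], [546.0, 70.0], [388.0, 76.0]] [0.5883 0.2377 0.135 ] [[0.58, 0.293, 0.135], [0.603, 0.183, 0.135], [0.597, 0.181, 0.135], [0.574, 0.292, 0.135]]
wrist blue 2633 [611.6, 223.1] [[586.0, 192.0], [638.0, 190.0], [641.0, 250.0], [589.0, 253.0]] [0.4997 0.0928 0.135 ] [[0.518, 0.124, 0.135], [0.527, 0.081, 0.135], [0.48, 0.06, 0.135], [0.471, 0.104, 0.135]]
wrist blue 1699 [98.6, 241.1] [[63.0, 229.0], [123.0, 219.0], [129.0, 257.0], [69.0, 266.0]] [0.4193 0.4974 0.135 ] [[0.427, 0.524, 0.135], [0.442, 0.476, 0.135], [0.412, 0.47, 0.135], [0.395, 0.52, 0.135]]
```

View pics/a2.png

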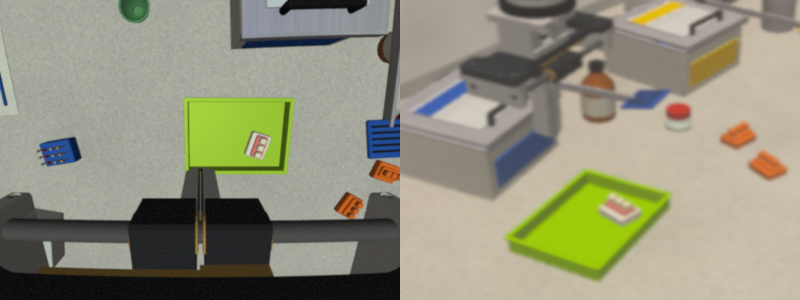

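The tray is clear of the paddle, with its right end about 57 mm left of it, and the model is still upright in it (wrist half (258,145)). Next I move partway over to measure the paddle with the wrist camera.

>>> drive_tool:
  motion:
    - [1, [0, 0, 15], [0, 0, 0]]
    - [1, [0, 2, 30], [0, 0, 0]]
    - [1, [0, 4, 30], [0, 0, 0]]
    - [1, [0, 4, 30], [0, 0, 0]]
    - [1, [0, 4, 30], [-2.7, 0, 0]]
    - [1, [0, 4, 20], [0, 0, 0]]
    - [1, [0, 0, 8], [0, 0, 0]]
    - [1, [0, 0, 0], [0, 0, 0]]
    - [1, [0, 0, 0], [0, 0, 0]]

```text
clock: 6.6
position: [0.4869, 0.1614, 0.2069]
eef_rot: [[-0.003, 0.98, 0.199], [0.0, 0.199, -0.98], [-1.0, -0.003, -0.001]]
wrist_force: [-0.2, 0.0, 0.4]
width: 0.005
```

Run:
```python
from plant import arm
from h import *
s=arm.sense();print(s["position"],s["eef_rot"].round(3).tolist(),s["joint_vel"])
d=arm.snapshot("wrist");T=np.eye(4);T[:3,:3]=s["eef_rot"];T[:3,3]=s["position"];T=T@d["mount"]
for a,ce,m in blobs(mask(d["color"],(100,130,50),(125,255,255)),800):
    m=cv2.morphologyEx(m,cv2.MORPH_CLOSE,np.ones((9,9)))
    r=cv2.minAreaRect(cv2.findContours(m,0,2)[0][0]); b=cv2.boxPoints(r); P=np.array([onz(d,q,.135,T) for q in b]);print("blue",a,ce,b.round().tolist(),onz(d,r[0],.135,T).round(4),P.round(3)[:,:2].tolist(),np.linalg.norm(P-np.roll(P,1,0),axis=1).round(3))
cv2.imwrite("pics/a3.png",d["color"])
```

```text
[0.48694321 0.16138771 0.20693171] [[-0.003, 0.98, 0.199], [0.0, 0.199, -0.98], [-1.0, -0.003, -0.001]] [ 0.02686516 -0.00376501 -0.01298577  0.00206415  0.00254593 -0.00144468]
blue 964 [298.8, 81.1] [[220.0, 78.0], [374.0, 77.0], [374.0, 84.0], [220.0, 85.0]] [0.5982 0.1999 0.135 ] [[0.59, 0.252], [0.611, 0.149], [0.607, 0.148], [0.586, 0.251]] [0.004 0.104 0.004 0.105]
blue 4034 [424.9, 247.9] [[388.0, 216.0], [462.0, 216.0], [462.0, 278.0], [388.0, 278.0]] [0.5022 0.0829 0.135 ] [[0.52, 0.117], [0.531, 0.062], [0.484, 0.047], [0.472, 0.104]] [0.049 0.056 0.05  0.058]
```

View pics/a3.png

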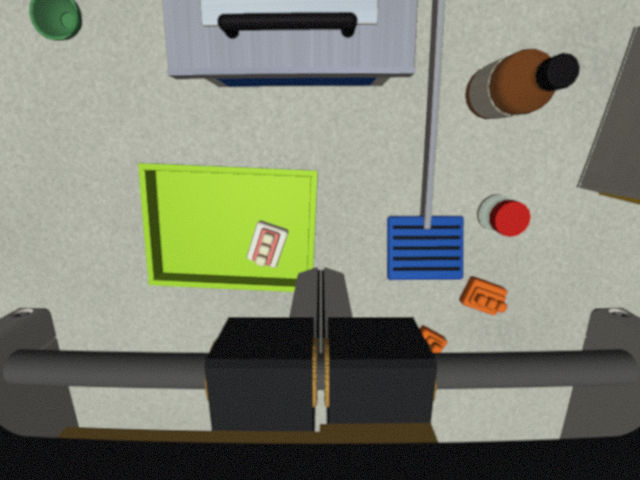

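The paddle is measured at (0.502, 0.083), with a face of about 56 x 50 mm that fits the given size. The tool is aligned with it. I go above it next.

>>> drive_tool:
  motion:
    - [1, [0, 0, 20], [0, 0, 0]]
    - [1, [0, 0, 30], [0, 0, 0]]
    - [1, [0, 0, 20], [0, 0, 0]]
    - [1, [10, 0, 10], [0, 0, 0]]
    - [1, [20, 0, 0], [0, 0, 0]]
    - [1, [20, 0, 0], [0, 0, 0]]
    - [1, [7, 0, 0], [0, 0, 0]]
    - [1, [0, 0, 0], [0, 0, 0]]

```text
clock: 7.32
position: [0.5016, 0.0838, 0.1482]
eef_rot: [[-0.006, 0.98, 0.201], [0.0, 0.201, -0.98], [-1.0, -0.006, -0.001]]
wrist_force: [-0.7, -0.3, -0.3]
width: 0.004
```

>>> drive_tool:
  motion:
    - [1, [5, 0, 0], [0, 0, 0]]
    - [1, [4, 0, 0], [0, 0, 0]]
    - [1, [3, 0, 0], [0, 0, 0]]
    - [1, [2, 0, 0], [0, 0, 0]]
    - [1, [2, 0, 0], [0, 0, 0]]
    - [1, [2, 0, 0], [0, 0, 0]]
    - [1, [2, 0, 0], [0, 0, 0]]
    - [1, [2, 0, 0], [0, 0, 0]]

```text
clock: 7.98
position: [0.5039, 0.0829, 0.1312]
eef_rot: [[0.001, 0.98, 0.2], [0.0, 0.2, -0.98], [-1.0, 0.001, 0.0]]
wrist_force: [-3.2, 0.1, 9.7]
width: 0.006
```

In contact, with 9.7 N up. I follow the arc slowly.

>>> drive_tool:
  motion:
    - [1, [3, 0, 0], [0, 0, 0]]
    - [1, [3, 0, 0], [0, 0, 0]]
    - [1, [3, 0, 0], [0, 0, 0]]
    - [1, [3, 0, 0], [0, 0, 0]]
    - [1, [3, 0.2, 0], [0, 0, 0]]
    - [1, [3, 0.2, 0], [0, 0, 0]]
    - [1, [3, 0.3, 0], [0, 0, 0]]
    - [1, [3, 0.3, 0], [0, 0, 0]]
    - [1, [3, 0.3, 0], [0, 0, 0]]
    - [1, [3, 0.4, 0], [0, 0, 0]]
    - [1, [3, 0.4, 0], [0, 0, 0]]
    - [1, [3, 0.4, 0], [0, 0, 0]]

```text
clock: 8.98
position: [0.5052, 0.0831, 0.0958]
eef_rot: [[-0.001, 0.98, 0.2], [-0.0, 0.2, -0.98], [-1.0, -0.001, 0.0]]
wrist_force: [-7.2, 0.1, 12.1]
width: 0.006
```

>>> drive_tool:
  motion:
    - [1, [3, 0.5, 0], [0, 0, 0]]
    - [1, [3, 0.5, 0], [0, 0, 0]]
    - [1, [3, 0.5, 0], [0, 0, 0]]
    - [1, [3, 0.6, 0], [0, 0, 0]]
    - [1, [3, 0.6, 0], [0, 0, 0]]
    - [1, [3, 0.6, 0], [0, 0, 0]]
    - [1, [3, 0.7, 0], [0, 0, 0]]
    - [1, [3, 0.7, 0], [0, 0, 0]]
    - [1, [3, 0.8, 0], [0, 0, 0]]
    - [1, [3, 0.8, 0], [0, 0, 0]]
    - [1, [3, 0.9, 0], [0, 0, 0]]
    - [1, [3, 0.9, 0], [0, 0, 0]]

```text
clock: 9.98
position: [0.5124, 0.0846, 0.0587]
eef_rot: [[-0.004, 0.98, 0.2], [-0.001, 0.2, -0.98], [-1.0, -0.004, -0.0]]
wrist_force: [-7.4, -1.4, 9.3]
width: 0.003
```

>>> drive_tool:
  motion:
    - [1, [3, 0.6, 0], [0, 0, 0]]
    - [1, [3, 0.6, 0], [0, 0, 0]]
    - [1, [3, 0.7, 0], [0, 0, 0]]
    - [1, [3, 0.8, 0], [0, 0, 0]]
    - [1, [3, 0.8, 0], [0, 0, 0]]
    - [1, [3, 0.9, 0], [0, 0, 0]]
    - [1, [3, 1, 0], [0, 0, 0]]
    - [1, [3, 1, 0], [0, 0, 0]]
    - [1, [3, 1, 0], [0, 0, 0]]
    - [1, [3, 1, 0], [0, 0, 0]]
    - [1, [2, 0.8, 0], [0, 0, 0]]
    - [1, [2, 0.7, 0], [0, 0, 0]]

```text
clock: 10.98
position: [0.5248, 0.0872, 0.025]
eef_rot: [[0.003, 0.98, 0.2], [0.001, 0.2, -0.98], [-1.0, 0.003, -0.0]]
wrist_force: [-1.8, 1.4, 5.9]
width: 0.001
```

>>> drive_tool:
  motion:
    - [1, [1, 0, 0], [0, 0, 0]]
    - [1, [1, 0, 0], [0, 0, 0]]
    - [1, [1, 0, 0], [0, 0, 0]]
    - [1, [0, 0, 0], [0, 0, 0]]
    - [1, [0, 0, 0], [0, 0, 0]]

```text
clock: 11.4
position: [0.5256, 0.0873, 0.0234]
eef_rot: [[0.004, 0.98, 0.2], [0.001, 0.2, -0.98], [-1.0, 0.005, -0.0]]
wrist_force: [-1.9, 1.3, 9.4]
width: 0.01
```

>>> drive_tool:
  motion:
    - [1, [1, 0, 0], [0, 0, 0]]
    - [1, [1, 0, 0], [0, 0, 0]]
    - [1, [1, 0, 0], [0, 0, 0]]
    - [1, [1, 0, 0], [0, 0, 0]]
    - [1, [0, 0, 0], [0, 0, 0]]
    - [1, [0, 0, 0], [0, 0, 0]]
    - [1, [0, 0, 0], [0, 0, 0]]

```text
clock: 11.98
position: [0.5258, 0.0874, 0.0228]
eef_rot: [[0.005, 0.98, 0.2], [0.001, 0.2, -0.98], [-1.0, 0.006, 0.0]]
wrist_force: [-9.1, -0.5, 24.9]
width: 0.003
```

Run:
```python
from plant import arm
from h import *
S=arm.snapshot("side");np.savez("side3.npz",**S);w=arm.snapshot("wrist")["color"]
a=cv2.resize(S["color"][120:380,130:420],(480,430),interpolation=cv2.INTER_CUBIC);b=cv2.resize(w,(320,240))
c=np.zeros((430,800,3),np.uint8);c[:,:480]=a;c[:240,480:]=b
cv2.imwrite("pics/a4.png",c);print(arm.sense()["wrist_force"],arm.sense()["position"])
```

```text
[-9.52448276e+00 -2.96180708e-03  2.43448709e+01] [0.52583458 0.08737718 0.02275504]
```

View pics/a4.png

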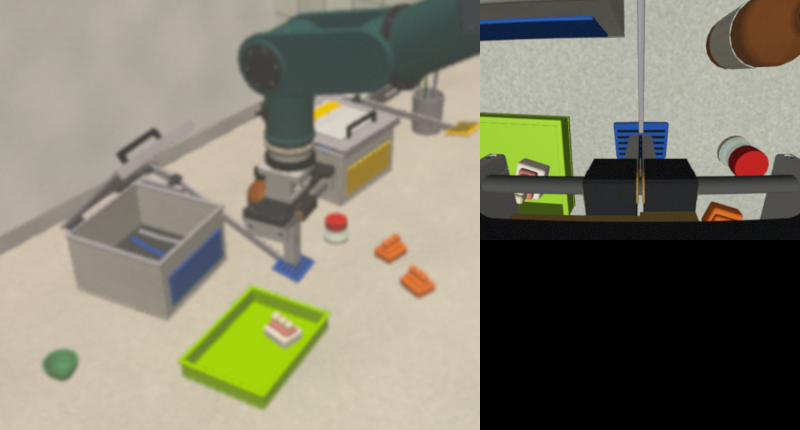

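The lid stands about 45° open, the paddle is on its stop (4 mm more command gave +15 N but only 0.6 mm), and the tray is flat and clear with the model upright. I hand in now.

```bash
python3 -c "
from plant import arm
print(arm.close_job(), arm.sense()['wrist_force'])"
```

```text
the job is handed in; nothing more can be done
the job is handed in; nothing more can be done
```

The tray is out from under the blue paddle, and the lid is open with the fingers still holding the paddle down. The job was handed in at about 12 s on the clock.

- **Tray:** I drew it about 95 mm to the left with the shut fingers inside its left wall. Afterwards its right end was about 57 mm clear of the paddle, flat on the bench with the tooth model still standing in it.
- **Paddle:** I pressed it slowly along its arc. At the end the fingertips were at z = 22.8 mm, which matches the fully-down height of 21 mm plus about 2 mm for the plate's slope. The last 4 mm of commanded travel moved the tip only 0.6 mm and raised the force from about 9 N to 25 N, so the lever is on its stop.
- **Lid:** the last side view shows it standing open at about 45°.
- **Other things:** the paste jar, amber bottle and yellow tub look unmoved in the last pictures. I judged this and the lid angle by eye.

The check after hand-in gave no force reading, because the interface refuses calls by then. No checks failed or disagreed.

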